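# Uncover the bench magnifier and swing it over the dish

### The arm

A 6-joint arm with a two-finger parallel gripper is mounted at the origin on a cart in front of the work surface, level with it; the furniture and walls round the work are solid. World frame = base frame: x ahead of the robot, y to its left, z up, the work surface at z = 0. Lengths are in m, angles in rad, forces in N, time in s.
With the tool pointing down it reaches from about 0.375 to 0.975 m from the base axis. Payload 3.8 kg.
Tool frame: the origin (TCP) lies on the centre line of the jaws, within the pads' length; the fingertips stand 25 mm ahead of it and the grasp point (between the pads) lies 6 mm ahead of it; z points along the fingers, y is the line along which they close (so a half turn about z gives the same grasp; the last joint's range is limited). The gripper opens to 85 mm and grips with 20 to 120 N. Pads are 22 mm wide; open, the fingers measure 114 mm over their backs; the gripper's body (76 mm by 85 mm) begins 54 mm behind the grasp point. The pads swing forward as they close: fully open they stand 13 mm farther back than shut.
Start: joints at [1.183, 0.264, 1.604, -0, 1.274, -0.037], TCP at [0.232, 0.634, 0.256] pointing down, gripper open.
Joint ranges: [-2.63, 2.63], [-0.94, 2.18], [0.31, 2.57], [-1.31, 4.45], [0, 2.66], [-2.55, 2.55]. Speed limits (rad/s): [2.57, 2.57, 3.14, 3.14, 3.14, 3.14].

### API

Orientations are given as [roll, pitch, yaw] about the fixed x, y, z axes, in that order (R = Rz(yaw) Ry(pitch) Rx(roll)).
In Python, from cell import r, observe, viewer, finish_job gives the robot as it stands. Calls block until the motion is done:
- r.movep(position, orientation): joint-space move of the TCP to a pose.
- r.move_straight(position, rot=None, vel=0.15, until_force=None): straight line of the TCP; rot=None keeps the orientation; vel is the mean speed in m/s. With until_force (N) it stops when the force on the tool has changed by that much, and returns True; else False.
- r.movej(angles): joint-space move.
- r.gripper_to(opening, newtons=None): finger opening in m; newtons is the grip in N (None keeps the last); returns when the fingers have stopped.
- r.sleep(seconds).
- r.ik(position, orientation): joint angles nearest the present ones, or None.
- observe(): the state.
- viewer.camera(name): name is "scene" or "top" or "wrist"; returns (picture, depth): 400x640x3 uint8, blue, green, red; 400x640 float32, m along the optical axis (not along the pixel's ray), 0 where there is no reading.
- viewer.camera_info(name): a dict with "mtx" (3x3 intrinsics, pixels), "extrinsics" (4x4, takes a point from world to camera coordinates); the wrist camera has in their place "tool_from_camera" (4x4, takes a point from camera to tool coordinates, whose origin is the TCP and whose axes are the flange's). Camera axes: x right, y up, looking along -z (the intrinsics and any distortion apply to the point x, -y, -z); pixel columns grow to the right and rows downward; lengths in m; the calibration is good to about 2 mm. A picture is of the moment at which its call begins: read the wrist's pose just before it. camera_info takes no time and is no camera call.
A pose or a line that the arm cannot do raises r.Unreachable and nothing moves.
- finish_job(): hands the job in; it is judged then, once.
The state is a dict: "t": time; "qpos": joint angles; "dq": joint speeds; "joint_efforts": joint torques, N m; "position": TCP position; "orientation": TCP orientation; "wrist_force": force on the tool from outside, world axes, zero at the start; "moment": the same for the moment, N m; "gripper_width": finger opening in m; "finger_force": force on a finger pad.
Only numpy, scipy, OpenCV 4.12 (cv2) and the standard library are available. Lean on these libraries where they do the work, as an engineer would, in place of code of your own. Each camera call takes 0.05 s, during which the arm holds its last target. There are 200 camera calls.

### The job

Get the bench magnifier ready to inspect the round glass dish: with a closed fingertip, push the peg on the grey dust cover until the cover is swung fully open off the lens, and push the magnifier's arm sideways until the lens stands centred above the dish. Only push, gently: do not grip any part of the magnifier, and leave the dish and the other small things on the bench where they lie.

Things in the scene. Friction and masses are not known exactly. Their poses are not given: they have to be found in the camera images.
- magnifier: Bench magnifier's stand, fixed to the bench: round grey foot 110 mm across, 24 mm high, steel post 18 mm thick. Origin on the bench surface, on the post's vertical axis; z up; its -x axis is where the swing arm points at joint value 0 (roughly toward the robot). The arm's hub on the post is 38 mm across; a black cap on it reaches 146 mm above the bench.
- lens_arm (a joint): Swing arm of the magnifier about the post's vertical axis, rad; 0 = along the stand's -x axis, positive = counter-clockwise seen from above (the lens moves to the robot's right); stops at -1.0 and +1.0. It stays where it is left: about 0.3 N m of friction (3 to 4 N when pushed at the bar), no spring.
- bar_mid (a point): Middle of the arm's grey bar, 85 mm from the post's axis, 118 mm above the bench; a good place to push from either side, free below. The bar is 14 mm wide, 111 to 125 mm above the bench, and runs from hub to lens ring; a black block 24 mm wide joins it to the ring from 120 to 140 mm from the axis.
- lens_center (a point): Centre of the magnifier's round lens, 180 mm from the post's axis, 117 mm above the bench; moves with the arm. The lens ring is 98 mm across outside, 84 mm inside, 109 to 125 mm above the bench.
- lens_cover (a joint): Dust cover over the lens, turning about a vertical pin at the lens ring's edge, rad; 0 = closed, 2.0 = fully open at its stop; opens counter-clockwise seen from above: the peg moves first toward the post, then to the robot's left. Stays where left; friction 0.03 N m, so light that the arm stays while it is pushed.
- cover_pivot (a point): The cover's pin, on the lens ring's edge, 50 mm from the lens centre; moves with the arm. Its top is 135 mm above the bench. The cover is a grey disc 90 mm across and 3 mm thick, top face 131 mm above the bench, its centre 50 mm from the pin.
- cover_peg (a point): Top of the upright black peg that stands on the cover, 10 mm in diameter, from the cover's face (131 mm) up to 157 mm above the bench, 70 mm from the cover's pin. Moves with the cover and arm.
- dish: Round glass dish, 60 mm across, 14 mm high, loose on the bench; origin at the centre of its underside. It lies under the path of the lens (about 180 mm from the post's axis): left, middle or right.
- block: Bystander: tissue cassette with a wax block on it, 29 x 40 x 12 mm, loose; origin at the centre of its underside. Lies under the lens path at one of the other places.
- mould: Bystander: small metal embedding mould (open rectangular pan), 31 x 43 x 12 mm, loose; origin at the centre of its underside. Lies under the lens path at one of the other places.
- slides: Bystander: stack of glass slides, 28 x 77 x 8 mm, loose, near the stand; origin at the centre of its underside.
Things that resemble listed ones, but are neither listed nor needed, are in the scene too. Of the things like the dish, leave any that is orange or purple; of the rest the smaller one is meant.

How it is judged:
By the outcome, as a careful person would: the job done as asked, in the order asked, and still so for the second after the job is handed in, with the robot touching nothing.
It also fails if it takes over 54 s, if anything falls off the work surface, if the arm or the gripper's body presses on something with over 40 N, if the wrist force passes 120 N, or if a joint passes its speed limit or range.

## Working session

There is one attempt and no reset: what is moved stays moved. The work goes in short steps, each a Python script; the robot and the scene stay as the last script left them, time stands still between calls to the robot, and variables do not carry over. Pictures are saved under pics/ and viewed, at most 12 in all, crops included, and the job is handed in when it is done.

```bash
ls; mkdir -p pics
python3 - <<'E'
from cell import r,observe,viewer
import cv2,numpy as np
for n in ("top","scene"):
    p,d=viewer.camera(n); cv2.imwrite(f"pics/{n}0.png",p); np.save(f"pics/{n}0.npy",d)
    i=viewer.camera_info(n); print(n,{k:np.round(v,4).tolist() if not isinstance(v,str) else v for k,v in i.items()})
print(observe()["t"],observe()["orientation"])
E
```

```text
pics
top {'mtx': [[421.8262, 0.0, 324.1469], [0.0, 421.8262, 202.3462], [0.0, 0.0, 1.0]], 'extrinsics': [[0.0408, -0.9992, 0.0027, -0.2404], [0.9705, 0.0403, 0.2378, -0.5238], [-0.2378, -0.0071, 0.9713, -0.9433], [0.0, 0.0, 0.0, 1.0]]}
scene {'mtx': [[389.406, 0.0, 319.1175], [0.0, 389.406, 192.4943], [0.0, 0.0, 1.0]], 'extrinsics': [[0.475, -0.8798, 0.0183, -0.4345], [0.6185, 0.3486, 0.7042, -0.3037], [-0.626, -0.3232, 0.7097, -0.7547], [0.0, 0.0, 0.0, 1.0]]}
0.1 [-3.13949593e+00 -7.70121120e-05  2.79080060e+00]
```

View pics/top0.png

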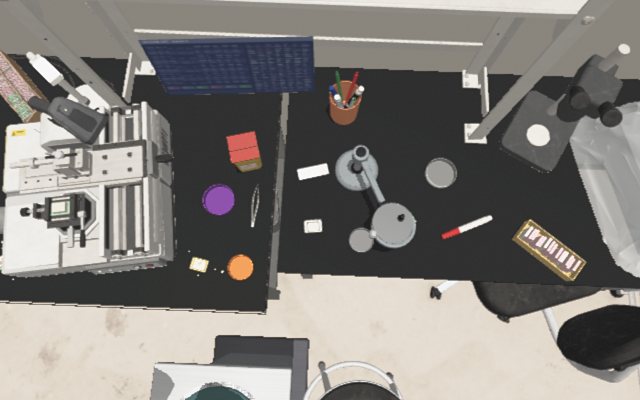

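View pics/scene0.png

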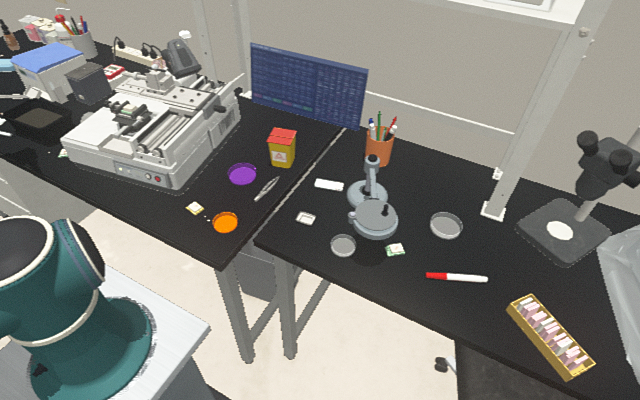

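The top view shows the dish (small clear) at (361,240), the larger clear decoy at (440,172), the lens and cover at (393,226), the peg at (401,217), the post cap at (361,153) and the mould at (313,226). The scene view shows the block under the lens at (396,249). I'll zoom in and compute positions next.

```bash
cat > h.py <<'E'
import numpy as np,cv2
from cell import viewer
def ray(n,u,v,z):
    i=viewer.camera_info(n); K=np.array(i["mtx"]);E=np.array(i["extrinsics"])
    d=np.array([(u-K[0,2])/K[0,0],-(v-K[1,2])/K[1,1],-1]); R=E[:3,:3]
    c=-R.T@E[:3,3]; w=R.T@d
    return c+w*(z-c[2])/w[2]
def proj(n,p):
    i=viewer.camera_info(n); K=np.array(i["mtx"]);E=np.array(i["extrinsics"])
    q=E[:3,:3]@np.array(p)+E[:3,3]; return K[0,0]*q[0]/-q[2]+K[0,2], -K[1,1]*q[1]/-q[2]+K[1,2]
E
python3 - <<'E'
from h import *
a=cv2.imread("pics/top0.png")[135:265,290:460]; b=cv2.imread("pics/scene0.png")[145:270,290:460]
a=cv2.resize(a,None,fx=4.4,fy=4.4,interpolation=cv2.INTER_CUBIC);
cv2.imwrite("pics/ca.png",a)
cv2.imwrite("pics/cb.png",cv2.resize(b,None,fx=4.4,fy=4.4,interpolation=cv2.INTER_CUBIC))
for n,l in {"top":[("cap",361,153,.146),("foot",357,170,.024),("cover",393,226,.131),("peg",401,217,.157),("dish",361,240,.010),("mould",313,226,.01),("decoy",440,173,.01),("slides",313,171,.008)],
 "scene":[("cap",372,158,.146),("dish",343,245,.01),("block",396,249,.012),("cover",375,220,.131),("peg",385,207,.157),("mould",306,218,.01)]}.items():
  for k,u,v,z in l: print(n,k,ray(n,u,v,z).round(3))
E
```

```text
top cap [ 0.631 -0.297  0.146]
top foot [ 0.631 -0.298  0.024]
top cover [ 0.47  -0.372  0.131]
top peg [ 0.485 -0.385  0.157]
top dish [ 0.455 -0.313  0.01 ]
top mould [ 0.485 -0.193  0.01 ]
top decoy [ 0.636 -0.512  0.01 ]
top slides [ 0.628 -0.186  0.008]
scene cap [ 0.629 -0.298  0.146]
scene dish [ 0.454 -0.314  0.01 ]
scene block [ 0.503 -0.429  0.012]
scene cover [ 0.46  -0.378  0.131]
scene peg [ 0.482 -0.388  0.157]
scene mould [ 0.485 -0.194  0.01 ]
```

View pics/ca.png

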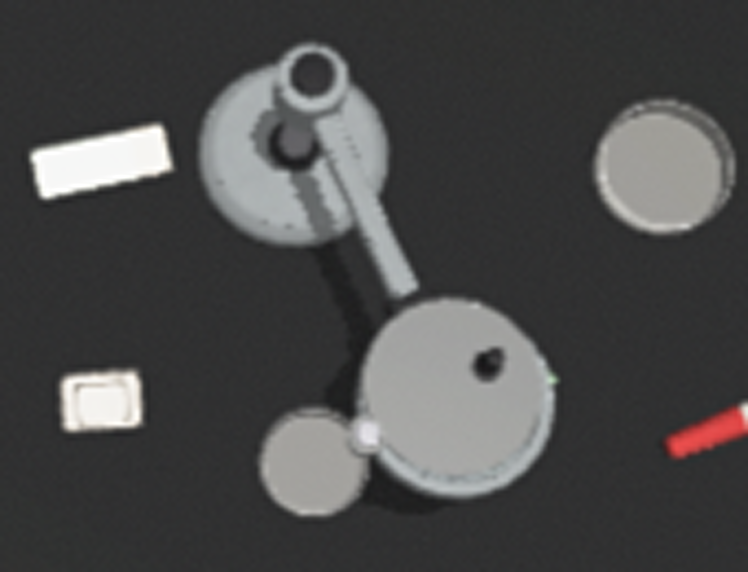

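View pics/cb.png

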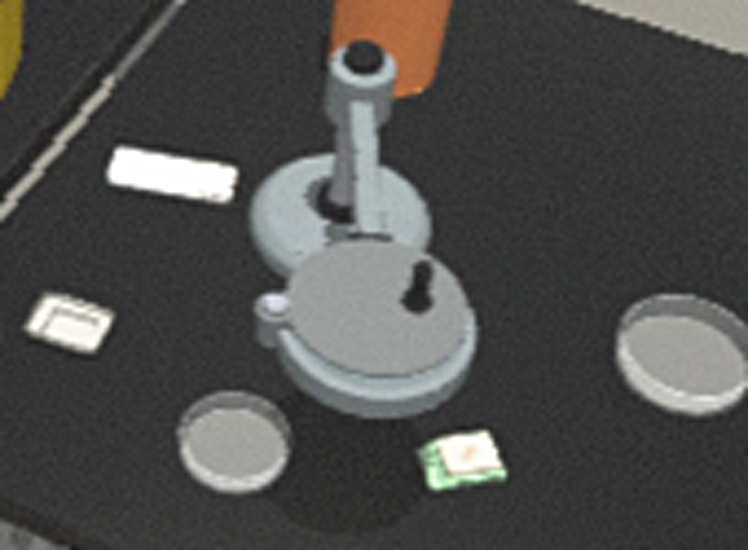

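Run:
```python
from h import *
A=lambda x,y:(290+(x+.5)/4.4-.5,135+(y+.5)/4.4-.5); B=lambda x,y:(290+(x+.5)/4.4-.5,145+(y+.5)/4.4-.5)
L={"cap":(.146,A(312,75),B(362,57)),"pin":(.135,A(368,433),B(273,302)),"peg":(.157,A(494,355),B(423,266)),"cover":(.131,A(453,388),B(378,307)),
"dishbase":(.002,A(313,463),B(236,444)),"dishrim":(.014,A(313,459),B(235,437))}
P={}
for k,(z,a,b) in L.items():
    p,q=ray("top",*a,z),ray("scene",*b,z); P[k]=(p+q)/2; print(k,p.round(4),q.round(4))
n=lambda a,b:np.linalg.norm((P[a]-P[b])[:2])
print("pin-peg",n("pin","peg"),"cover-pin",n("cover","pin"),"post-lens",n("cap","cover"),"dish",n("cap","dishrim"))
# heights along sweep
d=np.load("pics/top0.npy");i=viewer.camera_info("top");K=i["mtx"];E=np.array(i["extrinsics"])
v,u=np.mgrid[:400,:640];c=np.stack([(u-K[0][2])/K[0][0]*d,-(v-K[1][2])/K[1][1]*d,-d],-1)-E[:3,3]
w=(c@E[:3,:3])[d>0];rr=np.hypot(w[:,0],w[:,1])
m=(rr<.8)&(rr>.3)&(w[:,0]>.1)
for y in np.arange(-.4,.7,.1):
  s=w[m&(abs(w[:,1]-y)<.05)]; print(round(y,1),s[s[:,2].argmax()].round(2) if len(s) else None)
```

```text
cap [ 0.6339 -0.2963  0.146 ] [ 0.6299 -0.297   0.146 ]
pin [ 0.4515 -0.3286  0.135 ] [ 0.4499 -0.3274  0.135 ]
peg [ 0.4887 -0.387   0.157 ] [ 0.4877 -0.3875  0.157 ]
cover [ 0.4767 -0.3712  0.131 ] [ 0.4756 -0.3725  0.131 ]
dishbase [ 0.4562 -0.3129  0.002 ] [ 0.4582 -0.3126  0.002 ]
dishrim [ 0.4566 -0.3119  0.014 ] [ 0.4537 -0.3134  0.014 ]
pin-peg 0.0700384474770172 cover-pin 0.050670380505204116 post-lens 0.17294665251847563 dish 0.1774629072103806
-0.4 [ 0.48 -0.39  0.16]
-0.3 [ 0.73 -0.26  0.5 ]
-0.2 [ 0.74 -0.22  0.5 ]
-0.1 [ 0.74 -0.13  0.5 ]
-0.0 [ 0.74 -0.05  0.49]
0.1 [0.74 0.07 0.49]
0.2 [0.74 0.15 0.48]
0.3 [0.73 0.29 0.48]
0.4 [0.67 0.36 0.24]
0.5 [0.55 0.49 0.13]
0.6 [0.37 0.56 0.02]
```

Run:
```python
from h import *
from cell import r,observe
O=np.array([.4507,-.328]); a0=np.arctan2(-.0592,.0375)
def pose(th,back,z=.167):
    a=a0+th; e=np.array([np.cos(a),np.sin(a)]);t=np.array([-e[1],e[0]])
    return [*(O+.07*e-back*t),z],[np.pi,0,a+np.pi/2]
r.gripper_to(0)
p,o=pose(0,.027)
r.move_straight([.232,.5,.38],vel=.25)
r.movep([p[0],p[1],.30],o)
print(observe()["t"],observe()["gripper_width"])
print("hit",r.move_straight(p,vel=.12,until_force=4), observe()["position"],observe()["wrist_force"])
cv2.imwrite("pics/s1.png",cv2.resize(viewer.camera("scene")[0][100:280,250:490],None,fx=3,fy=3,interpolation=cv2.INTER_CUBIC)); print(observe()["t"])
```

```text
5.0167 0.00021454156059995237
hit False [ 0.46596254 -0.40214425  0.16816512] [-0.15431887 -0.8846331   0.0531522 ]
6.325
```

View pics/s1.png

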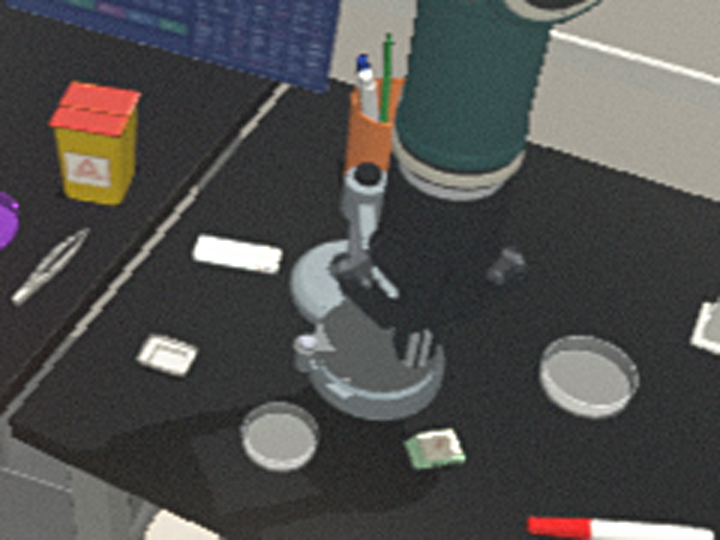

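The picture shows the closed fingertips at about (418,350), over the cover and behind the peg, with nothing touched. Now I'll push along the arc.

Run:
```python
from h import *
from cell import r,observe
O=np.array([.4507,-.328]); a0=np.arctan2(-.0592,.0375)
def pose(th,back,z=.167):
    a=a0+th; e=np.array([np.cos(a),np.sin(a)]);t=np.array([-e[1],e[0]])
    return [*(O+.07*e-back*t),z],[np.pi,0,a+np.pi/2]
p,o=pose(0,.016); r.move_straight(p,rot=o,vel=.05,until_force=4)
for th in np.r_[np.linspace(.16,1.92,12),1.97,2.02,2.06]:
    p,o=pose(th,.016); h=r.move_straight(p,rot=o,vel=.05 if th<1.95 else .02,until_force=4 if th<1.95 else 2)
    print(round(th,2),h,observe()["wrist_force"].round(2),round(observe()["t"],2))
    if h: break
p,o=pose(th,.03); r.move_straight(p,rot=o,vel=.1)
r.move_straight([p[0],p[1],.26],vel=.2)
r.movep([.36,-.33,.36],o)   # clear of the top view
for n in ("top","scene"):
    cv2.imwrite(f"pics/{n}2.png",viewer.camera(n)[0])
a=cv2.imread("pics/top2.png")[135:265,290:460]; b=cv2.imread("pics/scene2.png")[145:270,290:460]
f=lambda x:cv2.resize(x,(374,280),interpolation=cv2.INTER_CUBIC)
cv2.imwrite("pics/c2.png",np.hstack([f(a),f(b)])); print(observe()["t"])
```

```text
0.16 False [-0.48 -0.92 -0.18] 7.08
0.32 False [ 0.01 -0.1  -0.04] 7.46
0.48 False [ 0.41 -0.94  0.08] 7.84
0.64 False [1.19 0.3  0.19] 8.22
0.8 False [ 0.38  0.88 -0.09] 8.61
0.96 False [-1.15  0.18 -0.13] 8.99
1.12 False [-0.58  0.42  0.49] 9.38
1.28 False [-0.08 -0.46  0.99] 9.76
1.44 False [-0.99 -0.05  0.69] 10.14
1.6 False [-0.75 -0.41  0.49] 10.53
1.76 False [-0.84 -0.24  0.38] 10.91
1.92 True [ 2.49 -0.72  0.8 ] 11.16
12.9167
```

View pics/c2.png

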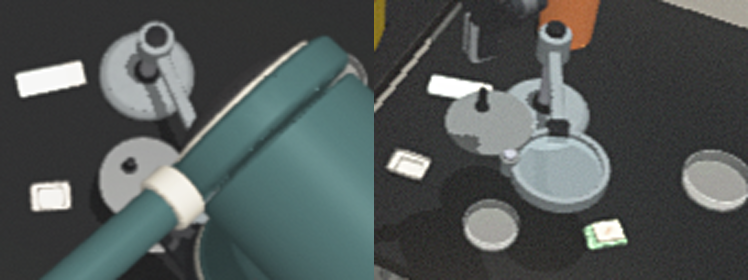

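The cover is open to the left, with the peg at (482,92) in the right-hand crop. The pin is where it was at (510,156), so the arm hasn't moved. Next I'll check the opening angle.

Run:
```python
from h import *
s=cv2.imread("pics/scene2.png"); t=cv2.imread("pics/top2.png")
def dark(im,x0,x1,y0,y1):
    c=im[y0:y1,x0:x1].max(2); ys,xs=np.where(c<70); return xs+x0,ys+y0
# peg tip
for n,im,g in(("scene",s,(339,187)),("top",t,(348,210))):
    xs,ys=dark(im,g[0]-6,g[0]+7,g[1]-8,g[1]+10); print(n,[(int(y),int(xs[ys==y].min()),int(xs[ys==y].max())) for y in sorted(set(ys))])
for n,u,v,z in(("scene",338.9,187,.157),("top",347.8,209.3,.157),("scene",351.8,214.2,.135)):
    p=ray(n,u,v,z); q=p[:2]-[.4507,-.328]; print(n,p.round(4),np.hypot(*q).round(4),(np.arctan2(q[1],q[0])-np.arctan2(-.0592,.0375)).round(3))
for th in (1.8,1.9,2.0):
    a=np.arctan2(-.0592,.0375)+th; p=[.4507+.07*np.cos(a),-.328+.07*np.sin(a),.157]; print(th,np.round(proj("scene",p),1),np.round(proj("top",p),1))
```

```text
scene [(179, 333, 345), (180, 333, 345), (181, 340, 345), (182, 343, 345), (183, 344, 345), (184, 345, 345), (185, 338, 340), (186, 338, 340), (187, 338, 340), (188, 338, 340), (189, 338, 340), (190, 337, 340), (191, 336, 340), (192, 336, 341), (193, 337, 341), (194, 337, 340)]
top [(209, 348, 350), (210, 347, 350), (211, 346, 350), (212, 346, 351), (213, 346, 350), (214, 347, 349)]
scene [ 0.4879 -0.2768  0.157 ] 0.0633 1.948
top [ 0.4971 -0.2708  0.157 ] 0.0736 1.896
scene [ 0.4476 -0.3289  0.135 ] 0.0032 -1.862
1.8 [341.8 183.9] [351.2 208.2]
1.9 [338.9 184.7] [349.  210.5]
2.0 [336.1 185.6] [347. 213.]
```

Run:
```python
from h import *
from cell import r,observe
O=np.array([.4507,-.328]); a0=np.arctan2(-.0592,.0375)
def pose(th,back,z=.167):
    a=a0+th; e=np.array([np.cos(a),np.sin(a)]);t=np.array([-e[1],e[0]])
    return [*(O+.07*e-back*t),z],[np.pi,0,a+np.pi/2]
p,o=pose(1.8,.03)
r.movep([p[0],p[1],.26],o); print(r.move_straight(p,vel=.12,until_force=4))
for th in (1.8,1.85,1.9,1.95,2.0,2.05):
    p,o=pose(th,.016); h=r.move_straight(p,rot=o,vel=.015,until_force=3)
    q=observe()["position"][:2]; w=q-O
    print(th,h,observe()["wrist_force"].round(2),"th at finger",(np.arctan2(w[1],w[0])-a0+np.arctan2(.016,.07)).round(3),round(observe()["t"],2))
    if h: break
p,o=pose(th,.03); r.move_straight(p,rot=o,vel=.1)
r.move_straight([p[0],p[1],.26],vel=.2)
r.movep([.56,-.47,.32],o)
for n in ("top","scene"): cv2.imwrite(f"pics/{n}3.png",viewer.camera(n)[0])
a=cv2.imread("pics/top3.png")[135:265,290:460]; b=cv2.imread("pics/scene3.png")[145:270,290:460]
f=lambda x:cv2.resize(x,(374,280),interpolation=cv2.INTER_CUBIC)
cv2.imwrite("pics/c3.png",np.hstack([f(a),f(b)])); print(observe()["t"])
```

```text
False
1.8 False [-0.31 -0.21  0.08] th at finger 1.799 15.72
1.85 False [1.17 0.04 0.14] th at finger 1.85 16.11
1.9 True [ 1.84 -0.96  1.65] th at finger 1.857 16.32
18.0917
```

View pics/c3.png

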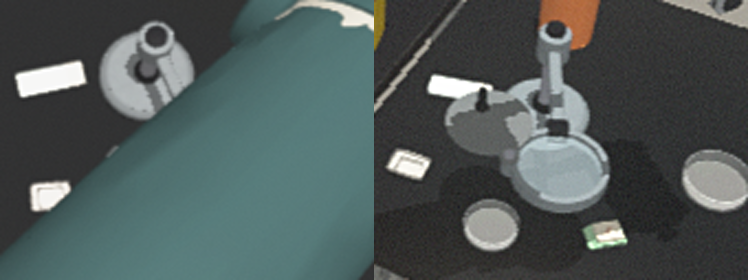

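The cover stopped at the same place again. I'll confirm the angle, and the lens and dish positions, with the wrist camera from above.

Run:
```python
from h import *
from cell import r,observe
i=viewer.camera_info("wrist"); print({k:np.round(v,3).tolist() for k,v in i.items()})
T=np.array(i["tool_from_camera"])
# place the tool so that the camera sits above (.50,-.31)
yaw=.9; c=np.cos(yaw);s=np.sin(yaw)
R=np.array([[c,-s,0],[s,c,0],[0,0,1]])@np.diag([1,-1,-1])
look=-(R@T[:3,:3])[:,2]; print("look",look.round(2))
cam=R@T[:3,3]; H=.42; tz=H-cam[2]; ctr=np.array([.51,-.31]); 
p=ctr-(cam[:2]+look[:2]/-look[2]*(H-.12)); print(p,tz)
r.movep([p[0],p[1],max(tz,.30)],[np.pi,0,yaw]); r.sleep(.3)
o=observe(); im,d=viewer.camera("wrist"); cv2.imwrite("pics/w4.png",im)
np.savez("pics/w4.npz",p=o["position"],o=o["orientation"],d=d); print(o["position"],o["t"])
```

```text
{'mtx': [[303.392, 0.0, 319.75], [0.0, 303.392, 202.788], [0.0, 0.0, 1.0]], 'tool_from_camera': [[0.001, 0.947, 0.32, 0.083], [1.0, -0.001, -0.0, 0.001], [0.0, 0.32, -0.947, -0.117], [0.0, 0.0, 0.0, 1.0]]}
look [-0.2  -0.25 -0.95]
[ 0.52100035 -0.29490443] 0.30337845870866603
[ 0.52103531 -0.29518193  0.30330953] 19.925
```

View pics/w4.png

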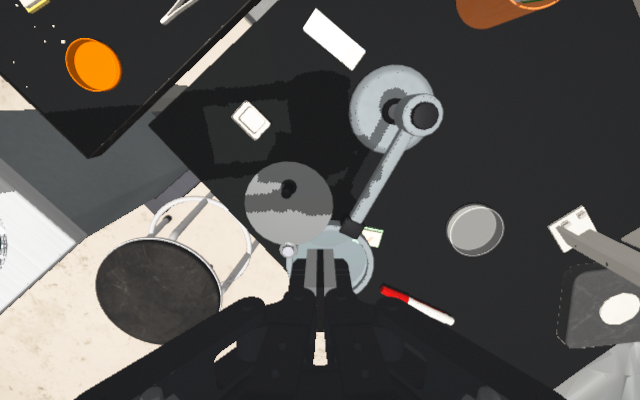

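The wrist view shows the pin at (288,250), peg at (288,187), cover centre at (289,203), cap at (426,116), and the bar from (405,138) to (356,225). The dish is hidden by the gripper.

```bash
cat >> h.py <<'E'
def wray(u,v,z,p,o):
    from scipy.spatial.transform import Rotation as Ro
    i=viewer.camera_info("wrist");K=np.array(i["mtx"]);T=np.array(i["tool_from_camera"])
    R=Ro.from_euler("xyz",o).as_matrix()
    c=R@T[:3,3]+p; w=R@T[:3,:3]@np.array([(u-K[0,2])/K[0,0],-(v-K[1,2])/K[1,1],-1])
    return c+w*(z-c[2])/w[2]
E
python3 - <<'E'
from h import *
D=np.load("pics/w4.npz"); im=cv2.imread("pics/w4.png")
ys,xs=np.where(im[170:215,270:310].max(2)<60); print("peg px",sorted(zip(xs+270,ys+170),key=lambda a:a[1])[:6],len(xs))
for y in sorted(set(ys)): print(y+170,xs[ys==y].min()+270,xs[ys==y].max()+270,end="; ")
W=lambda u,v,z:wray(u,v,z,D["p"],D["o"])
pin=W(288,250,.135);cov=W(289,203,.131);cap=W(426,115.5,.146);peg=W(287.5,185.5,.157);pb=W(288.5,192,.133)
b1,b2=W(405,138,.125),W(356,225,.125)
for k,v in dict(pin=pin,cov=cov,cap=cap,peg=peg,pegbase=pb,b1=b1,b2=b2).items(): print("\n",k,v.round(4),end="")
az=lambda a:np.degrees(np.arctan2(a[1],a[0])).round(1)
print("\npin-cov",np.linalg.norm((cov-pin)[:2]),az(cov-pin),"pin-peg",np.linalg.norm((peg-pin)[:2]),az(peg-pin),"pegbase",np.linalg.norm((pb-pin)[:2]),az(pb-pin),"bar",az(b2-b1),"cap-bar",az(b2-cap))
E
```

```text
peg px [(np.int64(288), np.int64(179)), (np.int64(285), np.int64(180)), (np.int64(286), np.int64(180)), (np.int64(287), np.int64(180)), (np.int64(288), np.int64(180)), (np.int64(289), np.int64(180))] 219
179 288 288; 180 285 291; 181 284 293; 182 283 294; 183 282 295; 184 282 295; 185 283 295; 186 283 296; 187 282 296; 188 282 295; 189 282 295; 190 282 295; 191 282 294; 192 281 293; 193 281 292; 194 281 291; 195 282 290; 196 282 290; 197 283 289; 198 285 287; 
 pin [ 0.4542 -0.3256  0.135 ]
 cov [ 0.4874 -0.2874  0.131 ]
 cap [ 0.637 -0.297  0.146]
 peg [ 0.5048 -0.2687  0.157 ]
 pegbase [ 0.495  -0.2779  0.133 ]
 b1 [ 0.6151 -0.3074  0.125 ]
 b2 [ 0.5251 -0.3511  0.125 ]
pin-cov 0.050645397617033745 49.0 pin-peg 0.07612645914473519 48.4 pegbase 0.06277825204411384 49.4 bar -154.1 cap-bar -154.2
```

The cover is at its stop: two pushes halted at the same angle, and the wrist view puts the opening at about 2.04 rad. Now I'll push the arm from the robot's right, stopping about 2° short.

```bash
cat > push.py <<'E'
from h import *
from cell import r,observe
C=np.array([.633,-.297])
def pose(deg,d,z=.131):
    a=np.radians(deg); e=np.array([np.cos(a),np.sin(a)]);n=np.array([-e[1],e[0]])
    return [*(C+.085*e+d*n),z],[np.pi,0,a-np.pi/2]
def push(a0,a1,d=.018):
    p,o=pose(a0,.035); r.movep([p[0],p[1],.24],o)
    print("hit",r.move_straight(p,vel=.15,until_force=4))
    for a in [a0]+list(np.linspace(a0,a1,max(2,int(abs(a1-a0)/4)+1))[1:]):
        p,o=pose(a,d); r.move_straight(p,rot=o,vel=.04); print(round(a,1),observe()["wrist_force"].round(1))
    p,o=pose(a1,.04); r.move_straight(p,rot=o,vel=.1); r.move_straight([p[0],p[1],.24],vel=.2)
E
python3 - <<'E'
from push import *
push(205.9,187.1)
r.movep([.60,-.50,.36],[np.pi,0,-.9]) ; r.sleep(.2)
o=observe()
for n in ("wrist","scene"): cv2.imwrite(f"pics/{n}5.png",viewer.camera(n)[0])
np.savez("pics/w5.npz",p=o["position"],o=o["orientation"])
a=cv2.imread("pics/wrist5.png"); b=cv2.imread("pics/scene5.png")[145:270,290:460]
cv2.imwrite("pics/c5.png",np.vstack([cv2.resize(a,(480,300),interpolation=cv2.INTER_AREA),cv2.resize(b,(408,300),interpolation=cv2.INTER_CUBIC)[:,:].copy() if 0 else cv2.copyMakeBorder(cv2.resize(b,(408,300),interpolation=cv2.INTER_CUBIC),0,0,0,72,0)])); print(o["t"])
E
```

```text
hit False
205.9 [ 0.3 -1.   0.1]
201.2 [ 2.7 -1.2 -0.1]
196.5 [ 1.8 -2.1  0.5]
191.8 [ 1.7 -1.7  0.4]
187.1 [ 0.3 -1.6  1.4]
27.1833
```

View pics/c5.png

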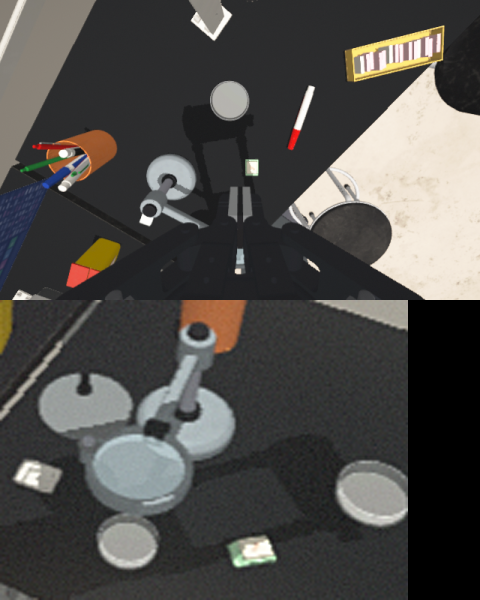

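The lens now stands just behind the dish and nearly above it in the scene crop (ring at (139,470), dish at (128,541)), with the cover still open. I'll clear the arm away and measure from both fixed views.

Run:
```python
from push import *
r.movep([.40,.05,.36],[np.pi,0,1.4])
o=observe()
for n in ("top","scene"): cv2.imwrite(f"pics/{n}6.png",viewer.camera(n)[0])
a=cv2.imread("pics/top6.png")[145:265,300:420]; b=cv2.imread("pics/scene6.png")[150:270,295:415]
f=lambda x:cv2.resize(x,(396,396),interpolation=cv2.INTER_CUBIC)
cv2.imwrite("pics/c6.png",np.hstack([f(a),f(b)])); print(o["t"])
for deg in (184,185,186,187,188,189):
    a=np.radians(deg);e=np.array([np.cos(a),np.sin(a)]); L=[*(C+.18*e),.125]
    u=np.array(proj("top",L));v=np.array(proj("scene",L)); print(deg,np.round(L,4),"crop",((u-[300,145])*3.3).round(0),((v-[295,150])*3.3).round(0)+[396,0])
```

```text
29.3833
184 [ 0.4534 -0.3096  0.125 ] crop [211. 289.] [560. 205.]
185 [ 0.4537 -0.3127  0.125 ] crop [216. 289.] [564. 207.]
186 [ 0.454  -0.3158  0.125 ] crop [221. 289.] [568. 208.]
187 [ 0.4543 -0.3189  0.125 ] crop [225. 288.] [573. 210.]
188 [ 0.4548 -0.3221  0.125 ] crop [230. 288.] [577. 211.]
189 [ 0.4552 -0.3252  0.125 ] crop [235. 287.] [582. 212.]
```

View pics/c6.png

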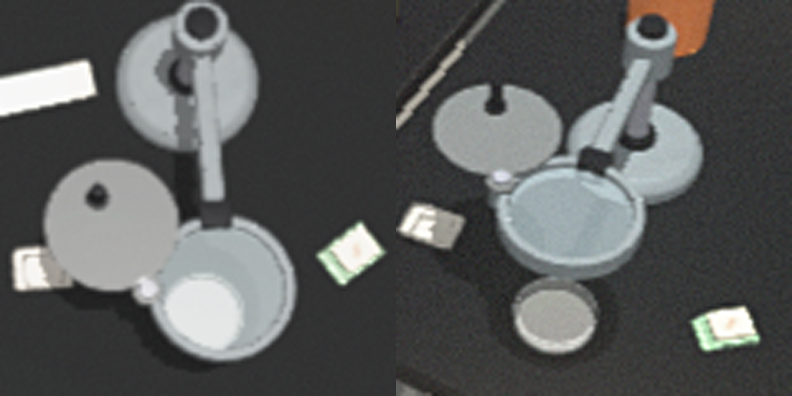

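The ring centre is at (223,287) in the top crop and (572,210) in the scene crop, so the arm is at about 186.7°. The dish is at 185.1°, so I'll nudge it a further 1.6°.

Run:
```python
from push import *
push(188.5,185.5)
r.movep([.40,.05,.36],[np.pi,0,1.4])
o=observe()
for n in ("top","scene"): cv2.imwrite(f"pics/{n}7.png",viewer.camera(n)[0])
a=cv2.imread("pics/top7.png")[145:265,300:420]; b=cv2.imread("pics/scene7.png")[150:270,295:415]
f=lambda x:cv2.resize(x,(396,396),interpolation=cv2.INTER_CUBIC)
cv2.imwrite("pics/c7.png",np.hstack([f(a),f(b)])); print(o["t"])
```

```text
hit False
188.5 [-0.4 -0.1  1.3]
185.5 [ 0.1  0.3 -0.3]
35.4917
```

View pics/c7.png

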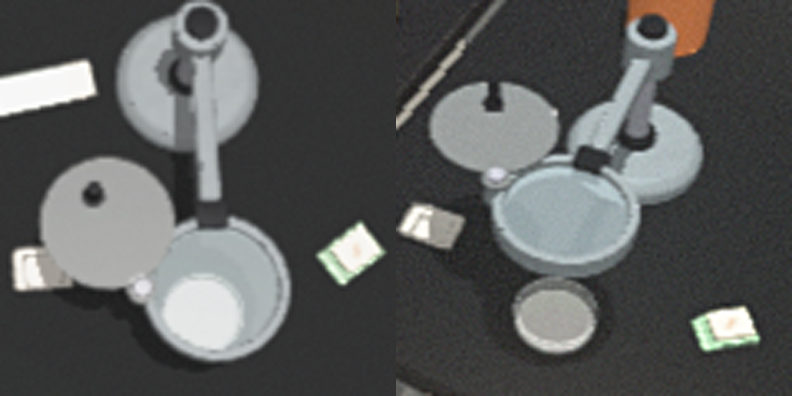

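The ring centre is now at (218,287) in the top crop and (566,208) in the scene crop. That is about 185.5° against the dish's 185.1°, roughly 1–2 mm off. The cover is still open, and the dish, block and mould haven't moved.

```bash
python3 -c "
from cell import finish_job
print(finish_job())"
```

```text
the job is handed in; nothing more can be done
None
```

The job is handed in at about 35 s of the 54 s: the dust cover is swung open to its stop, and the lens stands within about 2 mm of the dish's centre by the camera measurements. Nothing was gripped, and no bystander moved in the images.

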